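# Slide the flanged stool leg into its slotted plate

## Robot

A 7-joint arm with a two-finger parallel gripper is mounted at the origin on the work surface. World frame = base frame: x ahead of the robot, y to its left, z up, the work surface at z = 0. Lengths are in m, angles in rad, forces in N, time in s.
With the tool pointing down it reaches from about 0.4 to 0.875 m from the base axis. Payload 19.3 kg.
Tool frame: the origin (TCP) lies between the finger pads; the fingertips stand 14 mm ahead of it and the grasp point (between the pads) lies 5 mm behind it; z points along the fingers, y is the line along which they close (so a half turn about z gives the same grasp; the last joint's range is limited). The gripper opens to 85 mm and grips with 20 to 120 N. Pads are 22 mm wide; open, the fingers measure 114 mm over their backs; the gripper's body (76 mm by 85 mm) begins 54 mm behind the grasp point. The pads swing forward as they close: fully open they stand 13 mm farther back than shut.
Start: joints at [-1.209, 0.521, -0.036, 1.599, 0.021, 1.021, -0.113], TCP at [0.262, 0.568, 0.245] pointing down, gripper open.
Joint ranges: [-2.91, 2.91], [-0.3, 2.13], [-1.5, 1.42], [0.17, 2.43], [-1.26, 4.41], [0.16, 1.93], [-2.52, 2.52]. Speed limits (rad/s): [1.89, 1.89, 2.39, 2.39, 3.01, 3.01, 3.01].

## Interface

Orientations are given as a rotation vector (axis times angle).
In Python, from bench import manip gives the robot as it stands.
- The arm moves only by the tool carry_out, never from a script. Its argument "moves" is one flat list of numbers, 5 for each row, row after row: the closure, from 0 (fully open) to 1 (shut), then the shift along the tool's x, y, z in cm, then the turn about the tool's z in rad. In form: [hand, dx, dy, dz, spin, hand, dx, dy, dz, spin, ...]. A call has 1 to 12 rows; each row shifts and turns the commanded pose from where the row before left it, along the tool's axes as they then stand; what a row does not reach is not made up. A row lasts 1/12 s, in which the tool goes at most 41.7 mm and 7.16 degrees, less where a joint would pass 70% of its speed; a pose out of reach is approached as far as the arm can. A call with a gripper value outside its range is refused whole. The fingers move at their own pace and stop on an object; "squeeze" is the grip in N (left out, the last holds). Time passes only in rows, so rows that do not move let the fingers close. It gives the time, the measured TCP pose, the force, the opening and the grip force at its end, in the units of the state.
- manip.get_obs(): the state, without advancing time (a new reading comes with each control period).
- manip.camera(name): name is "scene" or "top" or "wrist"; returns a dict with "pixels" (400x640x3 uint8, red, green, blue), "camera_matrix" (3x3 intrinsics, pixels), "D" ([k1, k2, p1, p2, k3] as OpenCV has them; the pictures are not rectified), "cam_to_world" (4x4, takes a point from camera to world coordinates); the wrist camera has in their place "hand_eye" (4x4, takes a point from camera to tool coordinates, whose origin is the TCP and whose axes are the flange's). Camera axes: x right, y up, looking along -z (the intrinsics and any distortion apply to the point x, -y, -z); pixel columns grow to the right and rows downward; lengths in m; the calibration is good to about 2 mm. A picture is of the moment at which its call begins: read the wrist's pose just before it. There is no depth.
- manip.close_job(): hands the job in; it is judged then, once.
The state is a dict: "time": time; "qpos": joint angles; "joint_velocities": joint speeds; "joint_efforts": joint torques, N m; "eef_pos": TCP position; "tcp_rot": TCP orientation; "force": force on the tool from outside, world axes, zero at the start; "wrist_torque": the same for the moment, N m; "gripper_width": finger opening in m; "gripper_force": force on a finger pad.
Only numpy, scipy, OpenCV 4.12 (cv2) and the standard library are available. Lean on these libraries where they do the work, as an engineer would, in place of code of your own. Each camera call takes 0.05 s, during which the arm holds its last target. There are 200 camera calls.

## Task

Fit the steel leg that has the flanged foot to the upturned stool seat: stand it on the wood in front of the metal plate and slide it sideways into the plate's slot, flange under the plate, over the spring tongue until it snaps up behind the flange and the leg is fully home, and leave it standing there upright. The plate may be screwed on well off centre, to either side, so feel your way in gently without forcing it, and leave the other things as they are.

Things in the scene. Friction and masses are not known exactly. Their poses are not given: they have to be found in the camera images.
- leg: The leg to fit: loose stainless steel leg standing upright, 100 mm tall, 220 g nominal: a flange disc 42 mm across and 6 mm thick at the bottom, above it a plain round barrel 24 mm across up to the top. Origin at the centre of the flange's underside, z up along the leg.
- panel: Upturned stool seat: fixed light-wood board 240 x 240 x 18 mm lying flat. Origin: centre of its underside; z up; x = the way the leg slides in. A grey metal plate with a slot is fixed on it.
- mount: The metal plate's fixing strip with all it carries (slot, jaws, tongue). Origin: panel (0, 0, 18) mm, on the wood; axes as the panel. The plate is screwed to it up to 20 mm to either side in y, different each time: this pose and the points below are for a centred plate, only y differs and must be felt or seen. The plate does not give.
- home (a point): On the wood, where the centre of the leg's underside is when fully home (centred plate): panel (20, 0, 18) mm. Axes as the panel. The slot is 27 mm wide (edges y = -13.5, +13.5), runs along x, is open to -x and ends in a flat face at x = 32. The plate is 5 mm thick, 9.5 mm above the wood (underside at z = 27.5, top 32.5), 96 mm wide, and ends at x = 62.
- mouth (a point): On the wood, in the slot's mouth beside the end of the short jaw (centred plate): panel (-20, 0, 18) mm. Axes as the panel. The short jaw is on the +y side and runs from x = -20 on. The plate stands on 17 mm wide rails along its outer long edges and a 15 mm one at its back; the flange in the slot stays 7 mm clear of them.
- long_jaw (a point): Outer corner of the long jaw (centred plate), on the plate's top at the slot's edge: panel (-70, -13.5, 32.5) mm. Axes as the panel. The long jaw is on the -y side and runs from x = -70 on; in front of the short jaw (x below -20) its edge stands free, so the barrel can be brought against it sideways (to -y), flange under it.
- tongue_end (a point): Top of the upright rear face of the spring tongue (centred plate): panel (-2, 0, 20.5) mm. Axes as the panel. A dark strip 10 mm wide on the slot's middle line, rising as a ramp from the wood at x = -16 to 2.5 mm at x = -2. It yields downwards (4 to 6 N) and drags on the flange, about 4 to 15 N along x, until 1 mm before home; then it snaps up behind the rim.
- plain_leg: Bystander: a loose stainless steel leg standing upright, 100 mm tall, 30 mm across all the way, no flange. Origin at the centre of its underside.
- pin_tube: Bystander: a clear plastic tube of shelf pins with a white twist cap, standing, 37 mm across at the cap, 84 mm tall. Origin at the centre of its underside.
- bit_tray: Bystander: a shallow blue magnetic tray 90 x 140 x 20 mm with driver bits and a wooden cam dowel in it. Origin at the centre of its underside.
- ratchet: Bystander: a slim black ratchet screwdriver, 190 mm long, lying flat along its x axis, handle to -x.
Mind the look-alikes: they are no part of the job. What is shaped like the leg but green or purple is not meant.

How it is judged:
On the way, in this order (a step that is already met when the one before it is completed fails the run):
1. the flanged leg is picked up (height (world z) of leg above 0.025 m), for 0.1 s.
2. the flange is in the slot's mouth, under the plate (x of leg in the frame of panel between -0.03 and 0.01 m and y of leg in the frame of panel between -0.025 and 0.025 m and z of leg in the frame of panel below 0.0235 m), for 0.05 s.
At the end, for the whole second after the job is handed in: The flanged leg stands released and still on the wood (underside within 1.5 mm of it), upright within 0.05 rad, flange under the plate and tongue behind it: within 1.7 mm of panel x = +20 mm and within 25 mm of panel y = 0 (the slot itself fixes y) (x of leg in the frame of panel between 0.0183 and 0.0217 m and y of leg in the frame of panel between -0.025 and 0.025 m and z of leg in the frame of panel between 0.0165 and 0.0195 m and angle between leg's own z axis and vertical below 0.05 rad and linear speed of leg below 0.01 m/s); the robot touches nothing.
It fails at once if the leg is forced against the metal plate, its tongue or its end with more than 30 N (contact force between leg and mount above 30 N).
It fails at once if another thing is shifted or knocked over (moved more than 20 mm) (distance of any of plain_leg, pin_tube, bit_tray, ratchet from where it was at the start of the episode above 0.02 m or angle between any of plain_leg, pin_tube's own z axis and vertical above 0.5 rad).
It also fails if it takes over 58 s, if anything falls off the work surface, if the arm or the gripper's body presses on something with over 40 N, if the wrist force passes 120 N, or if a joint passes its speed limit or range.

## Working session

There is one attempt and no reset: what is moved stays moved. The work goes in short steps, Python scripts to look and compute and a tool call to move; the robot and the scene stay as the last step left them, time stands still between calls to the robot, and variables do not carry over. Pictures are saved under pics/ and viewed, at most 10 in all, crops included, and the job is handed in when it is done.

Besides the shell and the picture viewer there is one more tool, called after "Request:" by a JSON object that holds its "fn" and its "kwargs", one argument or row to a line. carry_out: Moves the arm, as the interface text tells. Its arguments: {"type":"object","properties":{"moves":{"type":"array","items":{"type":"number"}},"squeeze":{"type":"number"}},"required":["moves"]}

```bash
mkdir -p pics; cat > h.py <<'E'
import numpy as np, cv2
from bench import manip
from scipy.spatial.transform import Rotation as R
def snap(name,f):
    o=manip.get_obs(); c=manip.camera(name)
    cv2.imwrite(f,c["pixels"][:,:,::-1])
    if "cam_to_world" in c: T=np.array(c["cam_to_world"])
    else:
        W=np.eye(4);W[:3,:3]=R.from_rotvec(o["tcp_rot"]).as_matrix();W[:3,3]=o["eef_pos"];T=W@np.array(c["hand_eye"])
    np.savez(f[:-4],K=c["camera_matrix"],D=c["D"],T=T)
def px2w(f,uv,z):
    d=np.load(f[:-4]+".npz");p=cv2.undistortPoints(np.array(uv,float).reshape(-1,1,2),d["K"],d["D"])[:,0]
    r=np.c_[p[:,0],-p[:,1],-np.ones(len(p))]@d["T"][:3,:3].T;t=d["T"][:3,3]
    return t+r*((np.array(z)-t[2])/r[:,2])[:,None]
def w2px(f,P):
    d=np.load(f[:-4]+".npz");P=(np.atleast_2d(P)-d["T"][:3,3])@d["T"][:3,:3]
    return cv2.projectPoints(P*[1,-1,-1],np.zeros(3),np.zeros(3),d["K"],d["D"])[0][:,0]
E
python3 - <<'E'
from h import *
for n in("top","scene"): snap(n,f"pics/{n}0.png")
a=[cv2.imread(f"pics/{n}0.png") for n in("top","scene")]
print(manip.get_obs()); print(np.load("pics/top0.npz")["T"])
E
```

```text
{'time': 0.1, 'qpos': array([-1.20921586,  0.521982  , -0.03632327,  1.59993902,  0.0211669 ,
        1.0210873 , -0.11282904]), 'joint_velocities': array([-0.00128999, -0.00063945, -0.00087402, -0.00281865,  0.00159369,
        0.00135749,  0.00075809]), 'joint_efforts': array([ 2.32660394e-03, -9.28491497e+01,  1.98351078e+00, -3.70538306e+01,
        1.81486766e-02,  5.42421243e-03,  2.25189552e-05]), 'eef_pos': array([0.26146056, 0.56737126, 0.24477041]), 'tcp_rot': array([-6.73038709e-01, -3.06847048e+00,  1.59749349e-03]), 'force': array([ 0.67514155,  0.15620014, -0.03623132]), 'wrist_torque': array([ 0.00997051, -0.00104855,  0.02873059]), 'gripper_force': 0.0, 'gripper_width': 0.08527996935795742}
[[ 0.01511632  0.98609825 -0.1654743   0.35626353]
 [-0.9997433   0.01211241 -0.01914743 -0.04771154]
 [-0.01687696  0.16572126  0.98602821  1.06022992]
 [ 0.          0.          0.          1.        ]]
```

View pics/top0.png

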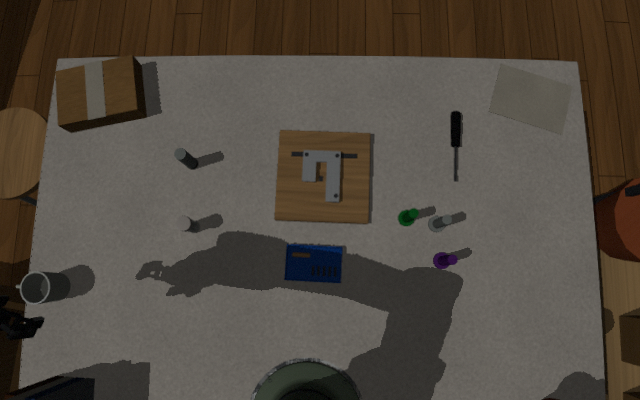

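View pics/scene0.png

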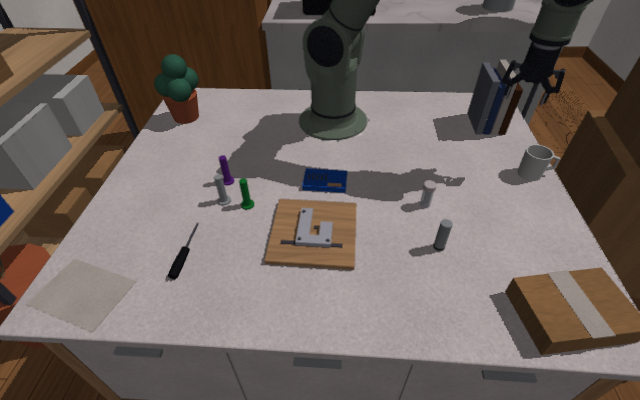

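The top view shows the wood board at about (323,176). Its plate slot opens downward, toward the robot, and the long jaw is on the right at (333,190).

Candidates for the leg, in the top view:
- Steel flanged leg at (437,224).
- Green look-alike at (408,216).
- Purple look-alike at (444,260).
- Plain leg at (186,158).
- Pin tube at (187,224).

The steel one at (437,224), scene (222,190), fits the description because it is grey with a flange. I'll confirm it in one enlarged crop.

```bash
python3 - <<'E'
from h import *
t=cv2.imread("pics/top0.png");s=cv2.imread("pics/scene0.png")
A=cv2.resize(t[120:230,270:380],(440,440),interpolation=2)
B=cv2.resize(t[195:275,390:470],(320,320),interpolation=2)
C=cv2.resize(s[145:220,200:275],(300,300),interpolation=2)
o=np.zeros((600,800,3),np.uint8);o[:440,:440]=A;o[:320,450:770]=B;o[300:600,480:780]=C[:300]
cv2.imwrite("pics/crop.png",o)
h=cv2.cvtColor(t,cv2.COLOR_BGR2HSV);m=cv2.inRange(h[120:230,270:380],(8,60,60),(25,255,255))
m=cv2.morphologyEx(m,cv2.MORPH_OPEN,np.ones((5,5)))
c=max(cv2.findContours(m,0,1)[0],key=cv2.contourArea);hull=cv2.convexHull(c)
r=cv2.boxPoints(cv2.minAreaRect(hull))+[270,120];print(r)
q=cv2.approxPolyDP(hull,6,True)[:,0]+[270,120];print(q)
w=px2w("pics/top0.png",q,[.018]*len(q));print(w, w.mean(0))
E
```

```text
[[274.2815361  220.1171875 ]
 [277.52739334 129.23311996]
 [371.0509491  132.57324982]
 [367.80508423 223.45732117]]
[[280 130]
 [369 133]
 [367 223]
 [275 219]]
[[ 0.71965973  0.08405816  0.018     ]
 [ 0.71361252 -0.1501732   0.018     ]
 [ 0.47626128 -0.14395574  0.018     ]
 [ 0.48339309  0.08909714  0.018     ]] [ 0.59823166 -0.03024341  0.018     ]
```

View pics/crop.png

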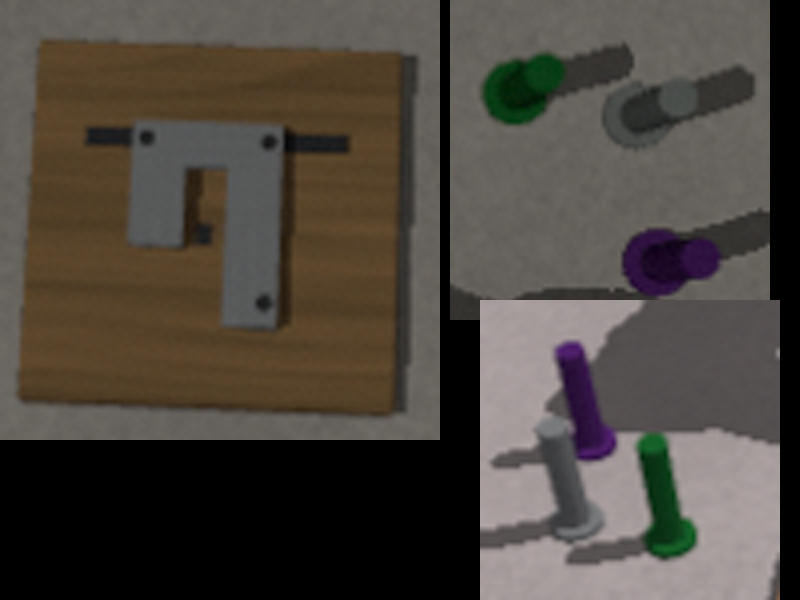

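The grey one at top (437,223) is the flanged steel leg. Green is at (406,217) and purple at (443,260). The plate slot runs from crop (186..228,168) down to the mouth at (222,326).

```bash
python3 - <<'E'
from h import *
f="pics/top0.png"
P=lambda L,z:px2w(f,np.array(L)/4+[270-.375,120-.375],[z]*len(L))[:,:2]
c=P([(40,41),(401,53),(393,412),(20,400)],.018);C=c.mean(0)
v=(c[0]+c[1]-c[2]-c[3]);yw=np.arctan2(v[1],v[0]);v2=c[0]+c[3]-c[1]-c[2];yw2=np.arctan2(-v2[0],v2[1])
print("panel",c,C,yw,yw2,np.linalg.norm(c[0]-c[1]),np.linalg.norm(c[0]-c[3]))
y=(yw+yw2)/2;Rm=np.array([[np.cos(y),-np.sin(y)],[np.sin(y),np.cos(y)]])
n=["slotL end","slotL mouth","slotR end","jawcorner","outerL back","outerR back","outerL front","outerR front"]
for a,p in zip(n,P([(186,168),(184,245),(228,168),(221,326),(134,121),(285,126),(128,245),(280,327)],.0325)):print(a,(p-C)@Rm*1000)
print("strip",(P([(86,137),(348,144)],.02)-C)@Rm*1000)
B=lambda L,z:px2w(f,np.array(L)/4+[390-112.5-.375,195-.375],[z]*len(L))
print("grey base",B([(638,114)],.006),"top",B([(678,99)],.1))
print("green",B([(515,91)],.006),B([(545,74)],.1),"purple",B([(656,261)],.006),B([(700,258)],.1))
print("cam",np.load(f[:-4]+".npz")["T"][:3,3])
o=manip.get_obs();print(R.from_rotvec(o["tcp_rot"]).as_matrix())
print(manip.camera("wrist")["hand_eye"])
E
```

```text
panel [[ 0.71999889  0.08506238]
 [ 0.71398436 -0.15247195]
 [ 0.47724062 -0.1461673 ]
 [ 0.48178351  0.08999977]] [ 0.59825184 -0.03089427] -0.0236650503935615 -0.02228338026918922 0.23761046415515755 0.23826654436335593
slotL end [31.96449728 18.40130624]
slotL mouth [-18.38131428  17.64291347]
slotR end [32.86591615 -8.42660867]
jawcorner [-69.57730587  -7.69872174]
outerL back [62.02107399 53.09113514]
outerR back [ 61.90469879 -43.98529739]
outerL front [-19.59588565  53.15874055]
outerR front [-68.9074807  -44.74725547]
strip [[ 53.93004593  84.74357838]
 [ 54.90700182 -85.3920683 ]]
grey base [[ 0.47939776 -0.32346114  0.006     ]] top [[ 0.4774825  -0.32266032  0.1       ]]
green [[ 0.49331654 -0.24472395  0.006     ]] [[ 0.49131143 -0.24491538  0.1       ]] purple [[ 0.38613964 -0.33239202  0.006     ]] [[ 0.3854012  -0.33259531  0.1       ]]
cam [ 0.35626353 -0.04771154  1.06022992]
[[-9.08196500e-01  4.18543862e-01 -3.90411104e-04]
 [ 4.18544042e-01  9.08195999e-01 -9.55598028e-04]
 [-4.53898865e-05 -1.03127503e-03 -9.99999467e-01]]
[[ 7.24017017e-05  9.65090479e-01  2.61916707e-01  6.70531967e-02]
 [ 9.99999972e-01 -1.09746506e-05 -2.35991700e-04  3.39962237e-04]
 [-2.24878898e-04  2.61916717e-01 -9.65090453e-01 -1.27839460e-01]
 [ 0.00000000e+00  0.00000000e+00  0.00000000e+00  1.00000000e+00]]
```

Plate offset is about +4.7 mm in y, the panel is at (0.598,-0.031) with yaw -0.023, and the leg is at (0.4785,-0.323). I'll first turn the tool so that its y lies along panel x.

Request:
{"fn": "carry_out", "kwargs": {
  "moves": [0.2,0,0,0,0.12,0.2,0,0,0,0.12,0.2,0,0,0,0.12,0.2,0,0,0,0.12,0.2,0,0,0,0.12,0.2,0,0,0,0.12,0.2,0,0,0,0.12,0.2,0,0,0,0.12,0.2,0,0,0,0.12,0.2,0,0,0,0.083,0.2,0,0,0,0,0.2,0,0,0,0],
  "squeeze": 30
}}

```text
time: 1.15
eef_pos: [0.2614, 0.5676, 0.2451]
tcp_rot: [2.244, 2.198, -0.0]
force: [-0.4, -0.2, -0.7]
gripper_width: 0.0686
gripper_force: 0.0
```

Request:
{"fn": "carry_out", "kwargs": {
  "moves": [0.2,-3.3,2.0,0,0,0.2,-3.3,2.0,0,0,0.2,-3.3,2.0,0,0,0.2,-3.3,2.0,0,0,0.2,-3.3,2.0,0,0,0.2,-3.3,2.0,0,0,0.2,-3.3,2.0,0,0,0.2,-3.3,2.0,0,0,0.2,-3.3,2.0,0,0,0.2,-3.3,2.0,0,0,0.2,-3.3,2.0,0,0,0.2,-3.3,2.0,0,0]
}}

```text
time: 2.15
eef_pos: [0.4926, 0.1642, 0.2455]
tcp_rot: [2.244, 2.199, 0.001]
force: [0.2, 0.9, 0.7]
gripper_width: 0.0681
gripper_force: 0.0
```

Request:
{"fn": "carry_out", "kwargs": {
  "moves": [0.2,-4.0,0,0,0,0.2,-4.0,0,0,0,0.2,-4.0,0,0,0,0.2,-4.0,0,0,0,0.2,-4.0,0,0,0,0.2,-4.0,0,0,0,0.2,-4.0,0,0,0,0.2,-4.0,0,0,0,0.2,-4.0,0,0,0,0.2,0,0,0,0,0.2,0,0,0,0]
}}

```text
time: 3.07
eef_pos: [0.4827, -0.1964, 0.2452]
tcp_rot: [2.249, 2.193, -0.001]
force: [-0.4, 1.0, -0.5]
gripper_width: 0.0686
gripper_force: 0.0
```

Request:
{"fn": "carry_out", "kwargs": {
  "moves": [0.2,-3.2,0,0,0,0.2,-3.2,0,0,0,0.2,-3.2,0,0,0,0.2,-3.1,0,0,0,0.2,0,0,0,0,0.2,0,0,0,0,0.2,0,0,0,0]
}}

```text
time: 3.65
eef_pos: [0.4807, -0.3196, 0.2451]
tcp_rot: [-2.245, -2.197, -0.001]
force: [0.3, 0.5, -0.4]
gripper_width: 0.0684
gripper_force: 0.0
```

```bash
python3 - <<'E'
from h import *
snap("wrist","pics/w1.png");f="pics/w1.png"
im=cv2.imread(f)
for p in w2px(f,[(.4785,-.323,.1),(.4785,-.323,.006)]): print(p); cv2.circle(im,tuple(int(v) for v in p),2,(0,0,255),-1)
cv2.imwrite("pics/w1m.png",im)
E
```

```text
[317.4622273  192.51282659]
[317.79385288 175.08225631]
```

View pics/w1m.png

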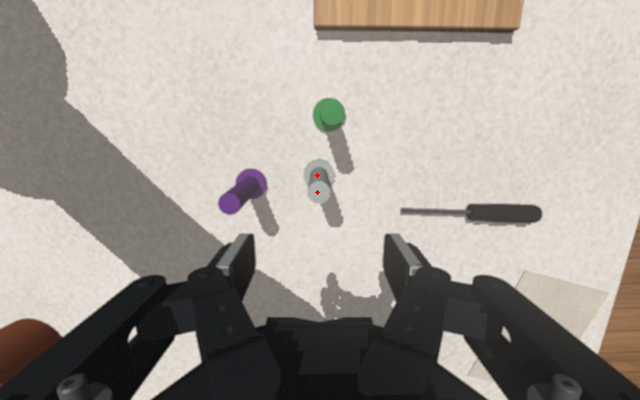

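The leg in the wrist view (top at (318,192), flange at (318,174)) falls on the predicted points, with green at (329,115) and purple at (242,190). I'll descend and grip.

Request:
{"fn": "carry_out", "kwargs": {
  "moves": [0.2,-0.34,-0.2,3,0,0.2,0,0,3,0,0.2,0,0,3,0,0.2,0,0,3,0,0.2,0,0,3,0,0.2,0,0,2.5,0,0.2,0,0,2,0,0.2,0,0,0,0,0.2,0,0,0,0,0.2,0,0,0,0],
  "squeeze": 30
}}

```text
time: 4.53
eef_pos: [0.479, -0.324, 0.0516]
tcp_rot: [2.246, 2.195, 0.001]
force: [0.3, 0.1, -1.0]
gripper_width: 0.0681
gripper_force: 0.0
```

Request:
{"fn": "carry_out", "kwargs": {
  "moves": [1,0,0,0,0,1,0,0,0,0,1,0,0,0,0,1,0,0,0,0,1,0,0,0,0,1,0,0,0,0,1,0,0,0,0,1,0,0,0,0],
  "squeeze": 40
}}

```text
time: 5.2
eef_pos: [0.4786, -0.3243, 0.0511]
tcp_rot: [2.247, 2.194, 0.001]
force: [-1.8, 2.4, 10.2]
gripper_width: 0.023
gripper_force: 34.1
```

Request:
{"fn": "carry_out", "kwargs": {
  "moves": [1,0,0,-1,0,1,0,0,-2,0,1,0,0,-3,0,1,0,0,-3,0,1,0,0,-3,0,1,0,0,-1.5,0,1,0,0,0,0,1,0,0,0,0]
}}

```text
time: 5.87
eef_pos: [0.4784, -0.3242, 0.1862]
tcp_rot: [2.247, 2.194, 0.001]
force: [-0.8, -1.4, -2.9]
gripper_width: 0.0233
gripper_force: 35.0
```

Request:
{"fn": "carry_out", "kwargs": {
  "moves": [1,2,0.3,0,0,1,3.5,0.7,0,0,1,3.5,0.7,0,0,1,3.5,0.7,0,0,1,3.5,0.7,0,0,1,3.5,0.7,0,0,1,3.5,0.7,0,0,1,3.5,0.7,0,0,1,3.0,0.7,0,0,1,2.12,0.37,0,0,1,0,0,0,0,1,0,0,0,0]
}}

```text
time: 6.87
eef_pos: [0.5479, -0.0086, 0.1841]
tcp_rot: [-2.245, -2.196, 0.003]
force: [-0.7, -0.7, -0.9]
gripper_width: 0.0231
gripper_force: 35.1
```

```bash
python3 - <<'E'
from h import *
o=manip.get_obs();print(o["eef_pos"],o["force"],o["gripper_width"],o["tcp_rot"])
snap("scene","pics/s2.png");snap("wrist","pics/w2.png")
a=cv2.imread("pics/s2.png")[100:300,230:430];b=cv2.imread("pics/w2.png")
cv2.imwrite("pics/c2.png",np.hstack([cv2.resize(a,(400,400),interpolation=2),cv2.resize(b[:,120:520],(400,400))]))
E
```

```text
[ 0.54791117 -0.00857001  0.18412149] [-0.69581737 -0.65660987 -0.87783808] 0.023100920196595116 [-2.24452901 -2.19638553  0.0026858 ]
```

View pics/c2.png

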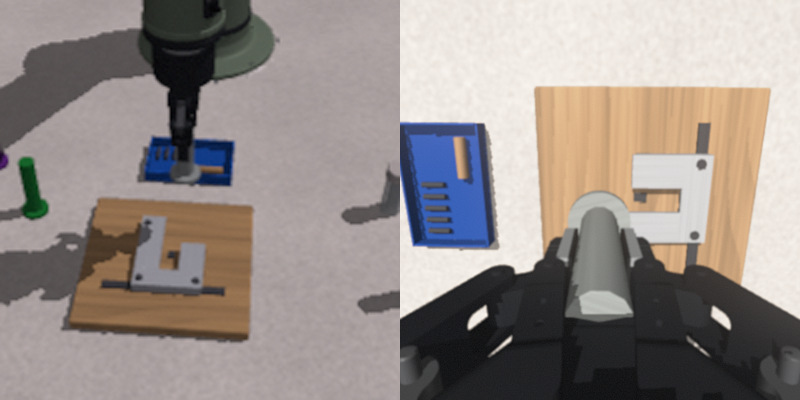

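The leg hangs upright in the gripper, in front of the plate, clear of the long jaw. I'll lower it onto the wood.

Request:
{"fn": "carry_out", "kwargs": {
  "moves": [1,0,0,2.5,0,1,0,0,3,0,1,0,0,2.5,0,1,0,0,1.5,0,1,0,0,0.8,0,1,0,0,0.5,0,1,0,0,0,0,1,0,0,0,0,1,0,0,0,0,1,0,0,0,0]
}}

```text
time: 7.8
eef_pos: [0.549, -0.0096, 0.0782]
tcp_rot: [2.247, 2.194, 0.002]
force: [-0.9, 0.1, -1.8]
gripper_width: 0.0232
gripper_force: 35.1
```

Request:
{"fn": "carry_out", "kwargs": {
  "moves": [1,0,0,0.1,0,1,0,0,0.1,0,1,0,0,0.1,0,1,0,0,0,0,1,0,0,0,0]
}}

```text
time: 8.22
eef_pos: [0.5485, -0.0096, 0.0743]
tcp_rot: [-2.248, -2.195, 0.0]
force: [-0.1, 0.1, -1.1]
gripper_width: 0.0233
gripper_force: 35.1
```

Request:
{"fn": "carry_out", "kwargs": {
  "moves": [1,0,0,0.1,0,1,0,0,0.1,0,1,0,0,0.1,0,1,0,0,0.05,0,1,0,0,0,0,1,0,0,0,0]
}}

```text
time: 8.72
eef_pos: [0.5484, -0.0097, 0.0707]
tcp_rot: [-2.248, -2.195, 0.0]
force: [-0.3, 0.6, -2.7]
gripper_width: 0.0235
gripper_force: 35.1
```

Request:
{"fn": "carry_out", "kwargs": {
  "moves": [1,0,0,0.05,0,1,0,0,0.05,0,1,0,0,0,0,1,0,0,0,0]
}}

```text
time: 9.05
eef_pos: [0.5485, -0.0097, 0.0698]
tcp_rot: [-2.248, -2.195, 0.0]
force: [-0.1, -1.2, -1.2]
gripper_width: 0.0231
gripper_force: 35.1
```

Request:
{"fn": "carry_out", "kwargs": {
  "moves": [1,0,0,0.05,0,1,0,0,0,0,1,0,0,0,0]
}}

```text
time: 9.3
eef_pos: [0.5485, -0.0096, 0.0693]
tcp_rot: [2.248, 2.195, -0.0]
force: [-0.2, -0.6, -1.6]
gripper_width: 0.0232
gripper_force: 35.1
```

Request:
{"fn": "carry_out", "kwargs": {
  "moves": [1,0,0,0.05,0,1,0,0,0,0,1,0,0,0,0]
}}

```text
time: 9.55
eef_pos: [0.5486, -0.0096, 0.0691]
tcp_rot: [2.248, 2.195, 0.0]
force: [-2.8, 0.9, 5.1]
gripper_width: 0.0232
gripper_force: 36.1
```

Request:
{"fn": "carry_out", "kwargs": {
  "moves": [1,0,0,-0.05,0,1,-0.3,0,0,0,1,-0.4,0,0,0,1,-0.3,0,0,0,1,-0.2,0,0,0,1,-0.1,0,0,0,1,-0.1,0,0,0,1,0,0,0,0,1,0,0,0,0]
}}

```text
time: 10.3
eef_pos: [0.5482, -0.0236, 0.0693]
tcp_rot: [-2.248, -2.195, -0.0]
force: [-0.4, 0.2, -2.4]
gripper_width: 0.0232
gripper_force: 35.4
```

Request:
{"fn": "carry_out", "kwargs": {
  "moves": [1,-0.05,0,0,0,1,-0.05,0,0,0,1,0,0,0,0]
}}

```text
time: 10.55
eef_pos: [0.5481, -0.0247, 0.0693]
tcp_rot: [2.248, 2.195, -0.0]
force: [-0.2, -0.2, -1.6]
gripper_width: 0.0232
gripper_force: 35.4
```

Request:
{"fn": "carry_out", "kwargs": {
  "moves": [1,-0.05,0,0,0,1,-0.03,0,0,0,1,0,0,0,0]
}}

```text
time: 10.8
eef_pos: [0.5481, -0.0255, 0.0693]
tcp_rot: [2.248, 2.194, -0.0]
force: [0.4, -0.1, -1.6]
gripper_width: 0.023
gripper_force: 35.4
```

Request:
{"fn": "carry_out", "kwargs": {
  "moves": [1,-0.05,0,0,0,1,-0.03,0,0,0,1,0,0,0,0]
}}

```text
time: 11.05
eef_pos: [0.5481, -0.0263, 0.0693]
tcp_rot: [2.248, 2.194, -0.0]
force: [0.6, -0.0, -0.9]
gripper_width: 0.023
gripper_force: 35.4
```

Request:
{"fn": "carry_out", "kwargs": {
  "moves": [1,-0.05,0,0,0,1,0,0,0,0]
}}

```text
time: 11.22
eef_pos: [0.5481, -0.0268, 0.0693]
tcp_rot: [-2.248, -2.195, -0.0]
force: [-0.3, 0.7, -2.4]
gripper_width: 0.0233
gripper_force: 35.4
```

Request:
{"fn": "carry_out", "kwargs": {
  "moves": [1,-0.05,0,0,0,1,0,0,0,0]
}}

```text
time: 11.38
eef_pos: [0.5481, -0.027, 0.0693]
tcp_rot: [-2.248, -2.195, -0.0]
force: [0.4, 2.4, -1.7]
gripper_width: 0.0232
gripper_force: 35.4
```

Request:
{"fn": "carry_out", "kwargs": {
  "moves": [1,-0.03,0,0,0,1,0,0,0,0,1,0,0,0,0]
}}

```text
time: 11.63
eef_pos: [0.5481, -0.0272, 0.0693]
tcp_rot: [-2.247, -2.195, -0.0]
force: [0.1, 5.5, -0.9]
gripper_width: 0.0234
gripper_force: 35.4
```

Request:
{"fn": "carry_out", "kwargs": {
  "moves": [1,0.19,0,0,0,1,0,0.3,0,0,1,0,0.4,0,0,1,0,0.3,0,0,1,0,0.2,0,0,1,0,0,0,0,1,0,0,0,0]
}}

```text
time: 12.22
eef_pos: [0.5601, -0.0261, 0.0692]
tcp_rot: [2.248, 2.194, -0.0]
force: [0.1, 0.2, -1.9]
gripper_width: 0.0232
gripper_force: 35.3
```

Request:
{"fn": "carry_out", "kwargs": {
  "moves": [1,0,0.1,0,0,1,0,0.1,0,0,1,0,0.1,0,0,1,0,0.1,0,0,1,0,0,0,0]
}}

```text
time: 12.63
eef_pos: [0.5643, -0.026, 0.0693]
tcp_rot: [2.248, 2.194, 0.0]
force: [-0.0, 0.3, -1.6]
gripper_width: 0.023
gripper_force: 35.3
```

Request:
{"fn": "carry_out", "kwargs": {
  "moves": [1,0,0.1,0,0,1,0,0.1,0,0,1,0,0.1,0,0,1,0,0.1,0,0,1,0,0,0,0]
}}

```text
time: 13.05
eef_pos: [0.5682, -0.0262, 0.0694]
tcp_rot: [-2.248, -2.194, 0.0]
force: [-2.0, 0.5, 2.1]
gripper_width: 0.0234
gripper_force: 35.4
```

Request:
{"fn": "carry_out", "kwargs": {
  "moves": [1,0.02,0.1,0,0,1,0,0.1,0,0,1,0,0.1,0,0,1,0,0.1,0,0,1,0,0,0,0]
}}

```text
time: 13.47
eef_pos: [0.5723, -0.026, 0.0693]
tcp_rot: [2.248, 2.195, 0.0]
force: [-1.7, 0.4, 2.8]
gripper_width: 0.0234
gripper_force: 35.5
```

Request:
{"fn": "carry_out", "kwargs": {
  "moves": [1,0,0.1,0,0,1,0,0.1,0,0,1,0,0.1,0,0,1,0,0.1,0,0,1,0,0,0,0]
}}

```text
time: 13.88
eef_pos: [0.5763, -0.0261, 0.0693]
tcp_rot: [2.248, 2.195, 0.0]
force: [-3.2, 0.1, 3.2]
gripper_width: 0.0232
gripper_force: 35.6
```

Request:
{"fn": "carry_out", "kwargs": {
  "moves": [1,0,0.1,0,0,1,0,0.1,0,0,1,0,0.1,0,0,1,0,0.1,0,0,1,0,0.1,0,0,1,0,0.1,0,0,1,0,0,0,0]
}}

```text
time: 14.47
eef_pos: [0.5824, -0.0263, 0.0693]
tcp_rot: [2.248, 2.194, 0.0]
force: [-2.1, 0.1, 3.6]
gripper_width: 0.0231
gripper_force: 35.8
```

Request:
{"fn": "carry_out", "kwargs": {
  "moves": [1,0,0.1,0,0,1,0,0.1,0,0,1,0,0.1,0,0,1,0,0.1,0,0,1,0,0.1,0,0,1,0,0.1,0,0,1,0,0,0,0]
}}

```text
time: 15.05
eef_pos: [0.5884, -0.0264, 0.0693]
tcp_rot: [2.248, 2.194, 0.0]
force: [-1.6, 0.6, 3.3]
gripper_width: 0.0229
gripper_force: 35.8
```

Request:
{"fn": "carry_out", "kwargs": {
  "moves": [1,0,0.1,0,0,1,0,0.1,0,0,1,0,0.1,0,0,1,0,0.1,0,0,1,0,0.1,0,0,1,0,0.1,0,0,1,0,0,0,0]
}}

```text
time: 15.63
eef_pos: [0.5944, -0.0265, 0.0693]
tcp_rot: [2.248, 2.194, 0.0]
force: [-1.3, -0.7, 4.0]
gripper_width: 0.0229
gripper_force: 35.7
```

Request:
{"fn": "carry_out", "kwargs": {
  "moves": [1,0,0.1,0,0,1,0,0.1,0,0,1,0,0.1,0,0,1,0,0.1,0,0,1,0,0.1,0,0,1,0,0.1,0,0,1,0,0,0,0]
}}

```text
time: 16.22
eef_pos: [0.6003, -0.0267, 0.0693]
tcp_rot: [2.248, 2.195, 0.0]
force: [-1.0, 0.8, 4.2]
gripper_width: 0.0232
gripper_force: 35.7
```

Request:
{"fn": "carry_out", "kwargs": {
  "moves": [1,0,0.1,0,0,1,0,0.1,0,0,1,0,0.1,0,0,1,0,0.1,0,0,1,0,0.1,0,0,1,0,0.1,0,0,1,0,0,0,0]
}}

```text
time: 16.8
eef_pos: [0.6063, -0.0268, 0.0693]
tcp_rot: [2.248, 2.195, 0.0]
force: [-2.1, -0.6, 3.4]
gripper_width: 0.0232
gripper_force: 35.7
```

Request:
{"fn": "carry_out", "kwargs": {
  "moves": [1,0,0.1,0,0,1,0,0.1,0,0,1,0,0.1,0,0,1,0,0.1,0,0,1,0,0.1,0,0,1,0,0,0,0]
}}

```text
time: 17.3
eef_pos: [0.6113, -0.027, 0.0693]
tcp_rot: [2.248, 2.194, 0.0]
force: [-1.6, -0.1, 2.9]
gripper_width: 0.0232
gripper_force: 35.7
```

Request:
{"fn": "carry_out", "kwargs": {
  "moves": [1,0,0.05,0,0,1,0,0.05,0,0,1,0,0.05,0,0,1,0,0.05,0,0,1,0,0.05,0,0,1,0,0.05,0,0]
}}

```text
time: 17.8
eef_pos: [0.6141, -0.027, 0.0693]
tcp_rot: [-2.248, -2.195, 0.0]
force: [-3.5, -0.3, 3.8]
gripper_width: 0.023
gripper_force: 35.7
```

Request:
{"fn": "carry_out", "kwargs": {
  "moves": [1,0,0.05,0,0,1,0,0.05,0,0,1,0,0.05,0,0,1,0,0.05,0,0]
}}

```text
time: 18.13
eef_pos: [0.6161, -0.0271, 0.0693]
tcp_rot: [-2.248, -2.195, 0.0]
force: [-3.0, 0.3, 3.0]
gripper_width: 0.023
gripper_force: 35.7
```

Request:
{"fn": "carry_out", "kwargs": {
  "moves": [1,0,0.05,0,0,1,0,0.05,0,0,1,0,0,0,0]
}}

```text
time: 18.38
eef_pos: [0.6172, -0.0271, 0.0693]
tcp_rot: [2.248, 2.195, 0.0]
force: [-2.4, 0.2, 4.6]
gripper_width: 0.0232
gripper_force: 35.7
```

Close to home now, so I'll use fine steps and watch for the snap and the end stop.

Request:
{"fn": "carry_out", "kwargs": {
  "moves": [1,0,0.05,0,0,1,0,0,0,0]
}}

```text
time: 18.55
eef_pos: [0.6176, -0.0271, 0.0693]
tcp_rot: [2.248, 2.195, -0.0]
force: [-3.1, -0.6, 3.2]
gripper_width: 0.0232
gripper_force: 35.7
```

Request:
{"fn": "carry_out", "kwargs": {
  "moves": [1,0,0.05,0,0,1,0,0,0,0]
}}

```text
time: 18.72
eef_pos: [0.6181, -0.0271, 0.0693]
tcp_rot: [2.248, 2.195, -0.0]
force: [-2.1, -0.0, 3.2]
gripper_width: 0.0232
gripper_force: 35.7
```

Request:
{"fn": "carry_out", "kwargs": {
  "moves": [1,0,0.05,0,0,1,0,0,0,0]
}}

```text
time: 18.88
eef_pos: [0.6187, -0.0271, 0.0693]
tcp_rot: [2.248, 2.195, 0.0]
force: [-2.0, -0.1, 3.6]
gripper_width: 0.023
gripper_force: 35.7
```

Request:
{"fn": "carry_out", "kwargs": {
  "moves": [1,0,0.05,0,0,1,0,0,0,0]
}}

```text
time: 19.05
eef_pos: [0.6192, -0.0272, 0.0693]
tcp_rot: [2.248, 2.194, 0.0]
force: [-2.2, -0.1, 3.5]
gripper_width: 0.0231
gripper_force: 35.7
```

Request:
{"fn": "carry_out", "kwargs": {
  "moves": [1,0,0.05,0,0,1,0,0,0,0]
}}

```text
time: 19.22
eef_pos: [0.62, -0.0272, 0.0693]
tcp_rot: [2.247, 2.194, 0.001]
force: [1.5, -0.2, -0.7]
gripper_width: 0.023
gripper_force: 35.3
```

Request:
{"fn": "carry_out", "kwargs": {
  "moves": [1,0,0.03,0,0,1,0,0,0,0]
}}

```text
time: 19.38
eef_pos: [0.6201, -0.0272, 0.0692]
tcp_rot: [2.248, 2.194, 0.0]
force: [0.1, 0.1, -1.6]
gripper_width: 0.0232
gripper_force: 35.3
```

The tongue snapped: vertical load dropped from +3.5 to -1.6 N. I'll feel for the end face.

Request:
{"fn": "carry_out", "kwargs": {
  "moves": [1,0,0.03,0,0,1,0,0,0,0]
}}

```text
time: 19.55
eef_pos: [0.6202, -0.0271, 0.0692]
tcp_rot: [-2.248, -2.195, 0.0]
force: [0.1, 0.1, -1.9]
gripper_width: 0.0228
gripper_force: 35.3
```

Request:
{"fn": "carry_out", "kwargs": {
  "moves": [1,0,0.03,0,0,1,0,0,0,0]
}}

```text
time: 19.72
eef_pos: [0.6204, -0.0272, 0.0692]
tcp_rot: [-2.248, -2.195, 0.0]
force: [0.7, 0.0, -1.5]
gripper_width: 0.0231
gripper_force: 35.3
```

Request:
{"fn": "carry_out", "kwargs": {
  "moves": [1,0,0.03,0,0,1,0,0,0,0]
}}

```text
time: 19.88
eef_pos: [0.6208, -0.0272, 0.0693]
tcp_rot: [-2.248, -2.195, 0.0]
force: [0.3, 0.2, -1.7]
gripper_width: 0.0231
gripper_force: 35.3
```

Request:
{"fn": "carry_out", "kwargs": {
  "moves": [1,0,0.03,0,0,1,0,0,0,0]
}}

```text
time: 20.05
eef_pos: [0.621, -0.0272, 0.0693]
tcp_rot: [-2.248, -2.194, 0.0]
force: [-0.5, -0.0, -1.0]
gripper_width: 0.023
gripper_force: 35.3
```

Request:
{"fn": "carry_out", "kwargs": {
  "moves": [1,0,0.03,0,0,1,0,0,0,0]
}}

```text
time: 20.22
eef_pos: [0.6212, -0.0272, 0.0693]
tcp_rot: [-2.248, -2.194, 0.001]
force: [-2.4, -0.1, -0.3]
gripper_width: 0.0233
gripper_force: 35.4
```

Request:
{"fn": "carry_out", "kwargs": {
  "moves": [1,0,0.03,0,0,1,0,0,0,0]
}}

```text
time: 20.38
eef_pos: [0.6213, -0.0272, 0.0692]
tcp_rot: [-2.248, -2.194, 0.001]
force: [-5.0, -0.1, 0.3]
gripper_width: 0.0234
gripper_force: 35.5
```

End face reached at 5 N. I'll ease off, set the leg on the wood, release and rise.

Request:
{"fn": "carry_out", "kwargs": {
  "moves": [1,0,-0.05,0.02,0,1,0,0,0.02,0,1,0,0,0,0,0.3,0,0,0,0,0.3,0,0,0,0,0.3,0,0,0,0,0.3,0,0,0,0,0.3,0,0,0,0]
}}

```text
time: 21.05
eef_pos: [0.6213, -0.0272, 0.0689]
tcp_rot: [2.248, 2.194, 0.0]
force: [0.6, -0.5, -0.0]
gripper_width: 0.0598
gripper_force: 0.0
```

Request:
{"fn": "carry_out", "kwargs": {
  "moves": [0.3,0,0,-1,0,0.3,0,0,-2,0,0.3,0,0,-3,0,0.3,0,0,-3,0,0.3,0,0,-3,0,0.3,0,0,-3,0,0.3,0,0,-3,0,0.3,0,0,0,0,0.3,0,0,0,0,0.3,0,0,0,0]
}}

```text
time: 21.88
eef_pos: [0.6209, -0.0271, 0.2489]
tcp_rot: [-2.248, -2.195, -0.0]
force: [-0.1, 0.7, -0.5]
gripper_width: 0.0603
gripper_force: 0.0
```

```bash
python3 - <<'E'
from h import *
o=manip.get_obs();print(o["eef_pos"],o["force"],o["gripper_width"])
snap("scene","pics/s3.png");snap("wrist","pics/w3.png")
a=cv2.imread("pics/s3.png")[150:275,235:360];b=cv2.imread("pics/w3.png")[50:300,200:450]
cv2.imwrite("pics/c3.png",np.hstack([cv2.resize(a,(400,400),interpolation=2),cv2.resize(b,(400,400),interpolation=2)]))
E
```

```text
[ 0.62091316 -0.02707392  0.24889354] [-0.07150587  0.70550437 -0.4848297 ] 0.06031397768635926
```

View pics/c3.png

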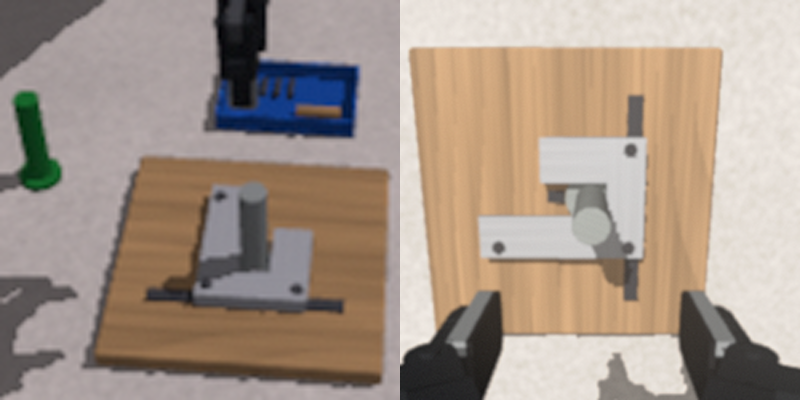

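The leg stands upright at the closed end of the slot (crop (588,200)). The flange is under the plate, the tongue is behind it at (556,196), and the gripper is clear.

```bash
python3 -c "
from bench import manip
print(manip.close_job())"
```

```text
the job is handed in; nothing more can be done
None
```

The flanged leg stands upright and released at the closed end of the slot, with the tongue snapped up behind its flange, and the job was handed in at about 22 s; the hand-in gave no verdict.

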